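Set the length stop and butt the workpiece

ROBOT

A 6-joint arm with a two-finger parallel gripper is mounted at the origin on a cart in front of the work surface, level with it; the furniture and walls round the work are solid. World frame = base frame: x ahead of the robot, y to its left, z up, the work surface at z = 0. Lengths are in m, angles in rad, forces in N, time in s.
With the tool pointing down it reaches from about 0.35 to 0.975 m from the base axis. Payload 4.9 kg.
Tool frame: the origin (TCP) lies midway between the tips of the shut fingers; the grasp point (between the pads) lies 19 mm behind it; z points along the fingers, y is the line along which they close (so a half turn about z gives the same grasp; the last joint's range is limited). The gripper opens to 85 mm and grips with 20 to 120 N. Pads are 22 mm wide; open, the fingers measure 114 mm over their backs; the gripper's body (76 mm by 85 mm) begins 54 mm behind the grasp point. The pads swing forward as they close: fully open they stand 13 mm farther back than shut.
Start: joints at [-1.365, 0.053, 1.613, -0, 1.476, -0.119], TCP at [0.199, -0.592, 0.231] pointing down, gripper open.
Joint ranges: [-3.01, 3.01], [-1.01, 2.22], [0.06, 2.58], [-1.02, 4.17], [0.09, 2.62], [-3.14, 3.14]. Speed limits (rad/s): [2.57, 2.57, 3.14, 3.14, 3.14, 3.14].

INTERFACE

Orientations are given as a unit quaternion [w, x, y, z].
In Python, from plant import state, grab_frame, job_done, cut_out, place_of gives the robot as it stands.
- The arm moves only by the tool jog_arm, never from a script. Its argument "motion" is text: rows parted by semicolons, each of 7 numbers parted by spaces: the opening in per cent of the stroke, from 0 (shut) to 100 (fully open), then the shift along the tool's x, y, z as a fraction of full scale, then the turn, a rotation vector about the tool's x, y, z as a fraction of full scale. A call has exactly 5 rows; each row is the pose to reach, as a shift and turn from the pose commanded when the call began, along the tool's axes at that moment; what a row does not reach only later rows make up. Full scale, the value 1, is 50 cm for a shift and 1.5 rad for a turn. A row lasts 1/8 s, in which the tool goes at most 62.5 mm and 10.7 degrees, less where a joint would pass 70% of its speed; a pose out of reach is approached as far as the arm can. A call with a number of a shift or a turn outside -1 to 1 is refused whole. A call with a gripper value outside its range is refused whole. The fingers move at their own pace and stop on an object; the grip force is fixed at half the most. Time passes only in rows, so rows that repeat a pose let the fingers close, or fill a call up. It gives the time, the measured TCP pose, the force, the opening and the grip force at its end, in the units of the state.
- state(): the state, without advancing time (a new reading comes with each control period).
- grab_frame(name): name is "side" or "top"; returns a dict with "color" (384x512x3 uint8, red, green, blue), "range_z" (384x512 float32, m along the optical axis (not along the pixel's ray), 0 where there is no reading), "intrinsics" (3x3 intrinsics, pixels), "world_from_camera" (4x4, takes a point from camera to world coordinates). Camera axes: x right, y up, looking along -z (the intrinsics and any distortion apply to the point x, -y, -z); pixel columns grow to the right and rows downward; lengths in m; the calibration is good to about 2 mm. A picture is of the moment at which its call begins.
- job_done(): hands the job in; it is judged then, once.
Trained networks look in the newest picture that a camera, given by its name, has taken for a name from the list of things; names that differ only in an ending like _2 or _b are one class to them, and where a whole thing is asked for, a point or a joint stands for the part that bears it (a point fixed in the world has none). Each returns a list of dicts, best first, with "p" (0 to 1); they miss things now and then, are a little off and sometimes report something else, mostly with a low value. They report only what shows in the picture. A call takes as long as a camera call.
- cut_out(camera, thing): "pixels" (384x512 bool, what is visible of it).
- place_of(camera, thing): "at" ([x, y, z] in m, in world coordinates, good to about 4 mm: a listed point, or the origin of a listed thing).
The state is a dict: "time": time; "joint_pos": joint angles; "joint_vel": joint speeds; "joint_efforts": joint torques, N m; "tool_pos": TCP position; "tool_rot": TCP orientation; "contact_force": force on the tool from outside, world axes, zero at the start; "ft_torque": the same for the moment, N m; "gripper_width": opening from 0.0 (shut) to 1.0 (fully open); "grasp_force": force on a finger pad.
Only numpy, scipy, OpenCV 4.12 (cv2) and the standard library are available. Lean on these libraries where they do the work, as an engineer would, in place of code of your own. Each camera call takes 0.05 s, during which the arm holds its last target. There are 200 camera calls.

TASK

Get the bench hook ready for the next saw cut, only pushing with the fingertips. First push the length stop along its rail until its plunger drops into the middle one of the rail's three notches. Then push the wooden workpiece along the fence until its end butts against the stop, gently, so that the stop stays in its notch; do not lift the wood, and leave the tools and pieces lying round the bench hook where they are.

Things in the scene. Friction and masses are not known exactly. Their poses are not given: they have to be found in the camera images.
- bench_hook: Bench hook, fixed to the desk: plywood bed 125 x 300 mm, top 18 mm above the desk, with a wooden fence 24 mm thick, top 53 mm above the desk. Origin: on the desk under the middle of the bed's length. y runs along the fence (to the left, where the stop is parked), x from the bed to the fence's back, z up. The workpiece's channel is 42 mm wide, x -41 to +1 mm; its front strip is 6 mm high.
- kerf (a point): Where the saw kerf (a thin slot through fence and strip) crosses the middle of the channel, on the bed; y = -50 mm in the bench hook's frame.
- middle_notch (a point): Centre of the middle notch, level with the top of the aluminium index rail (18 mm wide, 65 mm above the desk) on the left part of the fence. The rail has three V notches 10 mm wide, 5 mm deep, 40 mm apart. When the stop is seated here, the middle of its saddle stands over this point.
- length_stop (a joint): Travel of the length stop along the rail, m: 0 at the left end, growing toward the kerf (-y), to 0.118. Notches at 0.025, 0.065 (middle), 0.105. Starts at 0 to 0.045. Takes 2 to 3 N to push and stays where left; within 4 mm of a notch's centre it snaps to the centre (the push drops to nothing); leaving a notch takes about 12 N. Pushed under 3 mm off centre, it springs back when released.
- plunger (a joint): Drop of the stop's sprung plunger, m: about 0.001 when its ball rides on the plain rail, about 0.004 when seated in a notch. Its black knob, 15 mm in diameter, stands on the stop's top.
- stop_back (a point): On the length stop: centre of the left end face (+y) of its dark saddle, the face to push on, 77 mm above the desk. The saddle is 44 mm wide across the rail, 30 mm long along it and 22 mm high, from 67 to 89 mm above the desk. The plunger's sleeve and knob stand on its middle, up to 108 mm above the desk.
- stop_face (a point): On the length stop: centre of the face that the workpiece shall butt against, 33 mm above the desk: the side toward the kerf (-y) of a steel plate, 8 mm thick and 36 mm wide, that hangs from the saddle into the channel, down to 3 mm above the bed. It is flush with the saddle's right end, 30 mm toward -y from stop_back. Axes as the bench hook's.
- workpiece: The workpiece, a loose brown hardwood block 38 x 120 x 30 mm (x, y, z), 0.07 to 0.13 kg, lying lengthwise in the channel; its top is 48 mm above the desk. Origin: middle of its underside, 18 mm above the desk. Axes nearly the bench hook's.
- work_centre (a point): Centre of the workpiece, 15 mm above its underside.
- work_stop_end (a point): Centre of the workpiece's left end (+y), 60 mm from its centre: the end to bring against the stop. At the start it lies some 25 to 55 mm short of where it shall end.
- work_free_end (a point): Centre of the workpiece's right end (-y), 60 mm from its centre: the end to push on, toward +y.
- tape_measure: Bystander: yellow tape measure, 34 x 94 x 62 mm, standing on the desk behind the bench hook; origin in the middle of its underside.
- pliers_blue: Bystander: pliers with blue handles, 55 x 176 x 14 mm, lying behind the bench hook; origin in the middle of their underside.
- screwdriver_yellow: Bystander: yellow screwdriver, 25 x 160 x 23 mm, lying in front of the bench hook; origin in the middle of its underside.
- bolt_1: Bystander: steel hex bolt, 46 mm tall, 18 mm wide, standing on its head on the bed's strip behind the fence; origin in the middle of its underside.
- offcut: Bystander: flat wooden offcut 50 x 90 x 18 mm lying on the desk at the right end (-y) of the bench hook; origin in the middle of its underside.
- spanner_10: Bystander: small steel spanner, 24 x 111 x 6 mm, lying in front of the bench hook to the right; origin in the middle of its underside.

How it is judged:
On the way, in this order (a step that is already met when the one before it is completed fails the run):
1. the length stop sits in the middle notch, its plunger dropped in, while the workpiece still lies clear of it (value of joint length_stop between 0.063 and 0.067 m and value of joint plunger above 0.003 m and y of work_stop_end in the frame of stop_face below -0.005 m), for 0.2 s.
2. the workpiece's end butts against the stop, which is still in the middle notch (value of joint length_stop between 0.062 and 0.068 m and y of work_stop_end in the frame of stop_face above -0.002 m), for 0.2 s.
At the end, for the whole second after the job is handed in: The length stop rests within 2 mm of the middle notch's centre with its plunger dropped in; the workpiece lies flat in the channel along the fence with its end within 2 mm of the stop's face (value of joint length_stop between 0.063 and 0.067 m and value of joint plunger above 0.003 m and y of work_stop_end in the frame of stop_face between -0.002 and 0.003 m and x of work_centre in the frame of bench_hook between -0.026 and -0.014 m and height (world z) of work_centre below 0.036 m and angle between the y axis of work_centre and the y axis of bench_hook, either way round below 0.06 rad); the robot touches nothing.
It fails at once if the workpiece is lifted off the bed (by more than 8 mm) (height (world z) of work_centre above 0.041 m).
It fails at once if the workpiece is pinched or shoved hard (over 40 N) (contact force between the fingers and workpiece above 40 N).
It fails at once if a tool or piece lying round the bench hook is disturbed (moved by more than 20 mm) (distance of any of tape_measure, pliers_blue, screwdriver_yellow, bolt_1, offcut, spanner_10 from where it was at the start of the episode above 0.02 m).
It also fails if it takes over 54 s, if anything falls off the work surface, if the arm or the gripper's body presses on something with over 40 N, if the wrist force passes 120 N, or if a joint passes its speed limit or range.

## Working session

There is one attempt and no reset: what is moved stays moved. The work goes in short steps, Python scripts to look and compute and a tool call to move; the robot and the scene stay as the last step left them, time stands still between calls to the robot, and variables do not carry over. Pictures are saved under pics/ and viewed, at most 10 in all, crops included, and the job is handed in when it is done.

Besides the shell and the picture viewer there is one more tool, called after ">>>" as a command line: name --argument value ..., lists and objects as JSON in quotes. jog_arm: Moves the arm, as the interface text tells. Shift numbers are shares of 50 cm and turn numbers shares of 1.5 rad, none past 1 either way. Its arguments: {"type":"object","properties":{"motion":{"type":"string"}},"required":["motion"]}

```bash
mkdir -p pics; cat > h.py <<'E'
import numpy as np, cv2
from plant import *
def pic(c,n):
    f=grab_frame(c); cv2.imwrite('pics/'+n,f['color'][:,:,::-1]); return f
E
python3 - <<'E'
from h import *
s=state(); print(s['time'],s['tool_pos'],s['tool_rot'],s['contact_force'])
a=pic('top','t0.png')['color'];b=pic('side','s0.png')['color']
for c in('top','side'):
    for n in['bench_hook','kerf','middle_notch','stop_back','stop_face','workpiece','work_centre','work_stop_end','work_free_end','plunger','bolt_1','offcut','tape_measure','pliers_blue','screwdriver_yellow','spanner_10']:
        try:
            r=place_of(c,n)
            print(c,n,[(np.round(q['at'],4),round(q['p'],2)) for q in r[:2]])
        except Exception as e: print(c,n,e)
E
```

```text
0.0 [ 0.19930467 -0.59172313  0.23010447] [-1.00921524e-03  9.86844911e-01  1.61666634e-01 -5.43278174e-05] [-0.95572643 -0.04501891  0.92255277]
top bench_hook [(array([0.4525, 0.1219, 0.0023]), 0.72), (array([0.5594, 0.1228, 0.0044]), 0.61)]
top kerf [(array([0.5409, 0.0723, 0.0194]), 0.8)]
top middle_notch [(array([0.5613, 0.1837, 0.0647]), 0.77)]
top stop_back [(array([0.5556, 0.2665, 0.0762]), 0.97), (array([0.5435, 0.0755, 0.0209]), 0.2)]
top stop_face [(array([0.5298, 0.2239, 0.0316]), 0.95)]
top workpiece [(array([0.5471, 0.0693, 0.0142]), 0.79)]
top work_centre [(array([0.5434, 0.0733, 0.0329]), 0.57)]
top work_stop_end [(array([0.5324, 0.1268, 0.0356]), 0.91), (array([0.5538, 0.263 , 0.0734]), 0.7)]
top work_free_end [(array([0.5501, 0.01  , 0.0302]), 0.82), (array([0.5333, 0.129 , 0.0355]), 0.68)]
top plunger it knows: bench_hook, bolt, kerf, middle_notch, offcut, pliers_blue, screwdriver_yellow, spanner, stop_back, stop_face, tape_measure, work_centre, work_free_end, work_stop_end, workpiece
top bolt_1 [(array([0.6016, 0.129 , 0.0147]), 0.4), (array([0.5411, 0.0726, 0.033
[... 941 characters left out ...]
.074 ]), 0.46)]
side plunger it knows: bench_hook, bolt, kerf, middle_notch, offcut, pliers_blue, screwdriver_yellow, spanner, stop_back, stop_face, tape_measure, work_centre, work_free_end, work_stop_end, workpiece
side bolt_1 [(array([0.6006, 0.1324, 0.0185]), 0.45)]
side offcut [(array([ 0.5905, -0.0633, -0.0037]), 0.59)]
side tape_measure [(array([ 0.6753,  0.0558, -0.0055]), 0.57), (array([0.56  , 0.1811, 0.0702]), 0.2)]
side pliers_blue [(array([0.6469, 0.2141, 0.0035]), 0.63)]
side screwdriver_yellow [(array([0.4572, 0.1237, 0.0039]), 0.97), (array([0.5434, 0.0755, 0.0167]), 0.35)]
side spanner_10 [(array([ 0.4414,  0.0184, -0.004 ]), 0.73), (array([ 0.5544,  0.1306, -0.0033]), 0.72)]
```

View pics/t0.png

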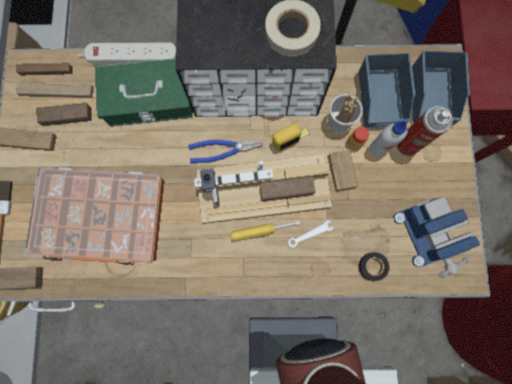

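View pics/s0.png

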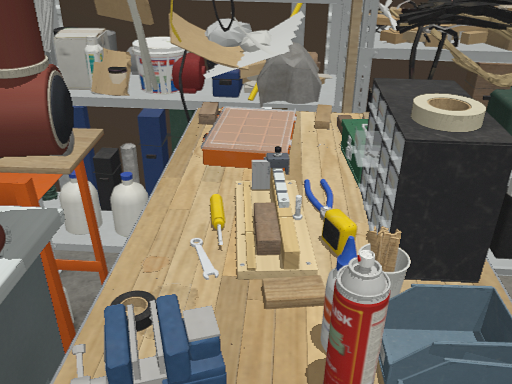

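Top view: the parked stop is at about (207,180), the block at (288,189), and the bolt behind the fence. The bench hook is yawed slightly. I'll fit its yaw from depth.

```bash
cat >> h.py <<'E'
def cloud(f):
    z=f['range_z'];K=f['intrinsics'];v,u=np.mgrid[:384,:512]
    p=np.stack([(u-K[0,2])/K[0,0]*z,-(v-K[1,2])/K[1,1]*z,-z],-1)
    T=f['world_from_camera'];return p@T[:3,:3].T+T[:3,3]
def line(p):
    m=np.median(p[:,:2],0);d=cv2.fitLine(p[:,:2].astype(np.float32),cv2.DIST_HUBER,0,.001,.001).ravel()
    return d
E
python3 - <<'E'
from h import *
for c in('top','side'):
    f=grab_frame(c);P=cloud(f)
    print(c,f['intrinsics'][0,0],f['world_from_camera'][:3,3].round(3))
    R=(P[...,0]>.48)&(P[...,0]<.62)&(P[...,1]>-.04)&(P[...,1]<.29)
    for n,lo,hi in(('rail',.062,.069),('fence',.049,.057),('saddle',.083,.095),('knob',.098,.12),('bed',.014,.0215)):
        q=P[R&(P[...,2]>lo)&(P[...,2]<hi)]
        if len(q)<3: print(n,len(q));continue
        d=line(q);print(n,len(q),q.min(0).round(3),q.max(0).round(3),'yawdir',round(float(np.arctan(-d[0]/d[1])),3),d[2:].round(4))
    for n in('workpiece','stop_back'):
        r=cut_out(c,n)
        if r:
            q=P[r[0]['pixels']&R];q=q[(q[:,2]>.043)] if n=='workpiece' else q
            h=cv2.minAreaRect(q[:,:2].astype(np.float32)*1000);print(n,r[0]['p'],len(q),h,np.median(q[:,2]))
E
```

```text
top 399.78989339647717 [0.365 0.14  0.922]
rail 512 [0.508 0.106 0.062] [0.604 0.275 0.069] yawdir 0.11 [0.5662 0.1725]
fence 1282 [ 0.516 -0.022  0.049] [0.598 0.274 0.057] yawdir 0.216 [0.5648 0.0773]
saddle 300 [0.508 0.226 0.083] [0.58  0.261 0.095] yawdir -1.306 [0.5449 0.2384]
knob 40 [0.55  0.238 0.101] [0.565 0.252 0.111] yawdir -0.919 [0.5564 0.2446]
bed 2873 [ 0.48  -0.04   0.014] [0.62  0.288 0.021] yawdir 0.11 [0.5431 0.1088]
workpiece 0.77 909 ((544.5606079101562, 70.72350311279297), (39.44547653198242, 120.23320770263672), 7.2755279541015625) 0.04942612910273381
side 485.40700341316534 [ 0.569 -0.622  0.483]
rail 438 [0.508 0.1   0.062] [0.603 0.238 0.069] yawdir 0.171 [0.5645 0.1665]
fence 980 [ 0.509 -0.025  0.049] [0.603 0.258 0.057] yawdir 0.19 [0.5719 0.069 ]
saddle 205 [0.51  0.226 0.083] [0.58  0.257 0.094] yawdir -1.417 [0.5481 0.2342]
knob 41 [0.552 0.235 0.098] [0.564 0.249 0.108] yawdir -0.916 [0.5576 0.2405]
bed 2735 [ 0.48  -0.04   0.014] [0.62  0.279 0.021] yawdir 0.131 [0.544  0.0708]
workpiece 0.78 904 ((544.465087890625, 69.65505981445312), (38.22614288330078, 121.39535522460938), 6.8989644050598145) 0.047965901227866675
stop_back 0.97 906 ((542.9710693359375, 239.94961547851562), (72.67652130126953, 31.52584457397461), 8.685592651367188) 0.0719800312149769
```

>>> jog_arm --motion "0 0.077 -0.092 0 0 0 0; 0 0.154 -0.184 0 0 0 0; 0 0.231 -0.276 0 0 0 0.04; 0 0.308 -0.368 0 0 0 0.09; 0 0.385 -0.46 0 0 0 0.133"

```text
time: 2.52
tool_pos: [0.3089, -0.3112, 0.2315]
tool_rot: [0.0, 0.998, 0.061, 0.0]
contact_force: [1.1, 0.2, -1.1]
gripper_width: 0.004
grasp_force: 0.0
```

```bash
cat >> h.py <<'E'
from scipy.spatial.transform import Rotation as Ro
YAW=0.125; U=np.array([-np.sin(YAW),np.cos(YAW),0]);X=np.array([np.cos(YAW),np.sin(YAW),0])
def go(t):
    s=state();q=s['tool_rot'];R=Ro.from_quat([q[1],q[2],q[3],q[0]]).as_matrix()
    des=np.stack([X,-U,[0,0,-1]],1)
    print(s['time'],s['tool_pos'].round(4),s['contact_force'].round(1),'frac',(R.T@(np.array(t)-s['tool_pos'])/.5).round(4),'turn',(Ro.from_matrix(R.T@des).as_rotvec()/1.5).round(3))
E
python3 -c "
from h import *
go([.549,.307,.2])"
```

```text
2.525 [ 0.3089 -0.3112  0.2315] [ 1.1  0.2 -1.1] frac [ 0.6276 -1.1686  0.0627] turn [ 0.    -0.    -0.002]
```

>>> jog_arm --motion "0 0.056 -0.105 0 0 0 0; 0 0.112 -0.21 0 0 0 0; 0 0.168 -0.315 0 0 0 0; 0 0.224 -0.42 0 0 0 0; 0 0.28 -0.525 0 0 0 0"

```text
time: 3.15
tool_pos: [0.415, -0.0331, 0.2318]
tool_rot: [0.0, 0.998, 0.063, 0.001]
contact_force: [0.5, -0.2, 0.4]
gripper_width: -0.0
grasp_force: 0.0
```

>>> jog_arm --motion "0 0.056 -0.105 0 0 0 0; 0 0.112 -0.21 0 0 0 0; 0 0.168 -0.315 0 0 0 0; 0 0.224 -0.42 0 0 0 0; 0 0.28 -0.525 0 0 0 0"

```text
time: 3.78
tool_pos: [0.5212, 0.2451, 0.2315]
tool_rot: [0.0, 0.998, 0.063, 0.0]
contact_force: [0.1, -1.2, 1.2]
gripper_width: -0.002
grasp_force: 0.0
```

```bash
python3 -c "
from h import *
go([.549,.307,.08])"
```

```text
3.775 [0.5212 0.2451 0.2315] [ 0.1 -1.2  1.2] frac [ 0.0705 -0.1159  0.3031] turn [ 0.    -0.001  0.001]
```

>>> jog_arm --motion "0 0.035 -0.058 0 0 0 0; 0 0.07 -0.116 0.02 0 0 0; 0 0.07 -0.116 0.12 0 0 0; 0 0.07 -0.116 0.22 0 0 0; 0 0.07 -0.116 0.305 0 0 0"

```text
time: 4.4
tool_pos: [0.5476, 0.3049, 0.0767]
tool_rot: [0.0, 0.998, 0.063, -0.001]
contact_force: [1.1, -0.3, -1.3]
gripper_width: 0.002
grasp_force: 0.0
```

>>> jog_arm --motion "0 0 0 0 0 0 0; 0 0 0 0 0 0 0; 0 0 0 0 0 0 0; 0 0 0 0 0 0 0; 0 0 0 0 0 0 0"

```text
time: 5.03
tool_pos: [0.5487, 0.3051, 0.0799]
tool_rot: [-0.0, 0.998, 0.063, 0.001]
contact_force: [-0.8, 0.6, 0.3]
gripper_width: -0.001
grasp_force: 0.0
```

```bash
python3 -c "
from h import *
go([.549,.307,.078])
pic('top','t1.png'); f=pic('side','s1.png')
im=f['color'][110:310,180:380,::-1];cv2.imwrite('pics/s1c.png',cv2.resize(im,None,fx=3,fy=3))
for c in('top','side'):
  for n in('stop_back','middle_notch'):
    for q in place_of(c,n)[:1]: print(c,n,q)
"
```

```text
5.025 [0.5487 0.3051 0.0799] [-0.8  0.6  0.3] frac [ 0.0011 -0.0037  0.0038] turn [-0.    -0.001  0.   ]
top stop_back {'at': [0.5543, 0.2603, 0.0737], 'p': 0.72}
top middle_notch {'at': [0.559, 0.1796, 0.0618], 'p': 0.89}
side stop_back {'at': [0.557, 0.2598, 0.075], 'p': 0.81}
side middle_notch {'at': [0.5638, 0.1818, 0.0649], 'p': 0.62}
```

View pics/s1c.png

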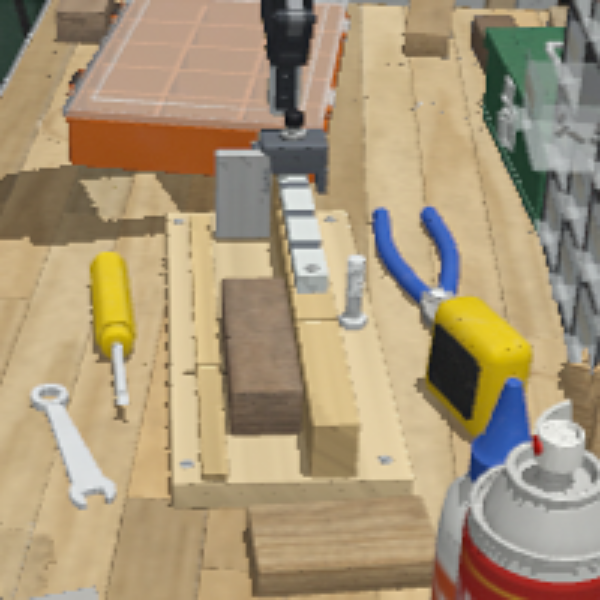

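The side view shows the shut fingers just behind the stop (at 290,90 in the crop), lined up with the saddle. The three notches are visible along the rail. Now I'll approach in small steps.

>>> jog_arm --motion "0 0.001 0.01 0.01 0 0 0; 0 0.001 0.02 0.01 0 0 0; 0 0.001 0.03 0.01 0 0 0; 0 0.001 0.04 0.01 0 0 0; 0 0.001 0.05 0.01 0 0 0"

```text
time: 5.95
tool_pos: [0.5519, 0.2798, 0.0739]
tool_rot: [-0.0, 0.998, 0.063, 0.0]
contact_force: [0.8, -0.5, -0.3]
gripper_width: 0.0
grasp_force: 0.0
```

>>> jog_arm --motion "0 0 0.004 0 0 0 0; 0 0 0.008 0 0 0 0; 0 0 0.012 0 0 0 0; 0 0 0.016 0 0 0 0; 0 0 0.02 0 0 0 0"

```text
time: 6.58
tool_pos: [0.5528, 0.272, 0.0739]
tool_rot: [-0.002, 0.998, 0.063, 0.0]
contact_force: [-0.1, 8.1, -0.1]
gripper_width: -0.001
grasp_force: 3.9
```

>>> jog_arm --motion "0 0 0.002 0 0 0 0; 0 0 0.004 0 0 0 0; 0 0 0.006 0 0 0 0; 0 0 0.008 0 0 0 0; 0 0 0.01 0 0 0 0"

```text
time: 7.2
tool_pos: [0.5533, 0.2671, 0.0739]
tool_rot: [-0.002, 0.998, 0.063, 0.0]
contact_force: [-0.7, 6.9, -1.1]
gripper_width: -0.003
grasp_force: 3.5
```

```bash
cat >> h.py <<'E'
def knob():
    for c in('top','side'):
        P=cloud(grab_frame(c)); R=(P[...,0]>.535)&(P[...,0]<.59)&(P[...,1]>.14)&(P[...,1]<.29)
        q=P[R&(P[...,2]>.083)&(P[...,2]<.094)]@np.stack([X,U],1); print(c,'saddle',np.percentile(q,[2,50,98],0).round(4).tolist())
        for n in('stop_back','middle_notch','stop_face','work_stop_end'):
            for r in place_of(c,n)[:1]: print(n,(np.array(r['at'])@np.stack([X,U],1)).round(4),round(r['p'],2))
    print('tcp',state()['tool_pos']@np.stack([X,U],1),state()['contact_force'])
E
python3 -c "
from h import *
knob()"
```

```text
Traceback (most recent call last):
  File "h.py", line 21, in knob
    q=P[R&(P[...,2]>.083)&(P[...,2]<.094)]@np.stack([X,U],1); print(c,'saddle',np.percentile(q,[2,50,98],0).round(4).tolist())
                                                                               ~~~~~~~~~~~~~^^^^^^^^^^^^^^^
IndexError: index -1 is out of bounds for axis 0 with size 0
```

```bash
sed -i "s/for c in('top','side'):\n        P=cloud/&/; s/q=P\[R&(P\[...,2\]>.083)/q=P[R\&(P[...,2]>.083)/; s/; print(c,'saddle'/; len(q) and print(c,'saddle'/" h.py; python3 -c "
from h import *
knob()"
```

```text
middle_notch [0.5793 0.1103] 0.72
work_stop_end [0.5459 0.0573] 0.93
side saddle [[0.5621, 0.1492], [0.5802, 0.1592], [0.6034, 0.1883]]
stop_back [0.5849 0.184 ] 0.81
middle_notch [0.5851 0.1111] 0.69
stop_face [0.5523 0.1515] 0.94
work_stop_end [0.5476 0.0595] 0.79
tcp [0.58231587 0.19577171] [-0.62201727  5.93547785 -0.36122239]
```

>>> jog_arm --motion "0 0 0.004 0 0 0 0; 0 0 0.008 0 0 0 0; 0 0 0.012 0 0 0 0; 0 0 0.016 0 0 0 0; 0 0 0.02 0 0 0 0"

```text
time: 8.38
tool_pos: [0.5548, 0.2549, 0.0738]
tool_rot: [0.0, 0.998, 0.063, -0.0]
contact_force: [-0.7, -0.1, 0.1]
gripper_width: 0.0
grasp_force: 0.0
```

>>> jog_arm --motion "0 0 0.002 0 0 0 0; 0 0 0.004 0 0 0 0; 0 0 0.006 0 0 0 0; 0 0 0.008 0 0 0 0; 0 0 0.01 0 0 0 0"

```text
time: 9.0
tool_pos: [0.5555, 0.2506, 0.0738]
tool_rot: [-0.0, 0.998, 0.063, -0.0]
contact_force: [0.7, 2.5, -0.2]
gripper_width: -0.002
grasp_force: 1.1
```

>>> jog_arm --motion "0 0 0.001 0 0 0 0; 0 0 0.002 0 0 0 0; 0 0 0.003 0 0 0 0; 0 0 0.004 0 0 0 0; 0 0 0.005 0 0 0 0"

```text
time: 9.62
tool_pos: [0.5556, 0.2501, 0.0739]
tool_rot: [-0.002, 0.998, 0.063, 0.0]
contact_force: [-1.3, 9.3, -1.6]
gripper_width: -0.001
grasp_force: 4.9
```

>>> jog_arm --motion "0 0 0.004 0 0 0 0; 0 0 0.008 0 0 0 0; 0 0 0.012 0 0 0 0; 0 0 0.016 0 0 0 0; 0 0 0.02 0 0 0 0"

```text
time: 10.25
tool_pos: [0.5559, 0.2476, 0.0743]
tool_rot: [-0.01, 0.998, 0.063, 0.001]
contact_force: [-1.5, 25.2, -2.2]
gripper_width: -0.001
grasp_force: 14.5
```

>>> jog_arm --motion "0 0 0.005 0 0 0 0; 0 0 0.01 0 0 0 0; 0 0 0.015 0 0 0 0; 0 0 0.02 0 0 0 0; 0 0 0.025 0 0 0 0"

```text
time: 10.88
tool_pos: [0.5584, 0.2256, 0.0739]
tool_rot: [-0.0, 0.998, 0.063, -0.0]
contact_force: [-1.3, 4.8, 1.0]
gripper_width: -0.003
grasp_force: 2.2
```

```bash
python3 -c "
from h import *
knob()"
```

```text
top saddle [[0.583, 0.1099], [0.583, 0.1099], [0.583, 0.1099]]
middle_notch [0.58   0.1112] 0.83
work_stop_end [0.547  0.0592] 0.59
side saddle [[0.5607, 0.107], [0.5798, 0.116], [0.603, 0.1469]]
stop_back [0.5832 0.1368] 0.68
middle_notch [0.5813 0.1082] 0.67
stop_face [0.5504 0.1132] 0.86
work_stop_end [0.5468 0.0643] 0.93
tcp [0.58256603 0.15368355] [-0.31657012  0.02797246  0.33493783]
```

>>> jog_arm --motion "0 0 0.003 0 0 0 0; 0 0 0.006 0 0 0 0; 0 0 0.009 0 0 0 0; 0 0 0.012 0 0 0 0; 0 0 0.014 0 0 0 0"

```text
time: 12.0
tool_pos: [0.5596, 0.2186, 0.0738]
tool_rot: [0.0, 0.998, 0.063, 0.0]
contact_force: [0.5, 3.5, -0.6]
gripper_width: 0.001
grasp_force: 1.4
```

>>> jog_arm --motion "0 0 0.001 0 0 0 0; 0 0 0.002 0 0 0 0; 0 0 0.003 0 0 0 0; 0 0 0.004 0 0 0 0; 0 0 0.005 0 0 0 0"

```text
time: 12.62
tool_pos: [0.5598, 0.2157, 0.0738]
tool_rot: [0.0, 0.998, 0.063, -0.0]
contact_force: [-0.1, -0.2, -0.4]
gripper_width: 0.001
grasp_force: 0.0
```

>>> jog_arm --motion "0 0 0.001 0 0 0 0; 0 0 0.002 0 0 0 0; 0 0 0.003 0 0 0 0; 0 0 0.003 0 0 0 0; 0 0 0.003 0 0 0 0"

```text
time: 13.25
tool_pos: [0.56, 0.2146, 0.0738]
tool_rot: [0.0, 0.998, 0.063, -0.0]
contact_force: [0.1, 0.3, 0.1]
gripper_width: 0.001
grasp_force: 0.0
```

```bash
python3 -c "
from h import *
knob()"
```

```text
top saddle [[0.582, 0.0968], [0.5821, 0.0978], [0.5822, 0.0988]]
stop_back [0.5695 0.0555] 0.45
work_stop_end [0.5472 0.0602] 0.68
side saddle [[0.5601, 0.0927], [0.5787, 0.1023], [0.6031, 0.1413]]
stop_back [0.5854 0.1244] 0.55
middle_notch [0.5813 0.1117] 0.59
stop_face [0.5502 0.0997] 0.67
work_stop_end [0.5515 0.0633] 0.91
tcp [0.58239387 0.14314582] [-0.49578148  0.07805572 -0.74210243]
```

>>> jog_arm --motion "0 0 -0.01 0 0 0 0; 0 0 -0.012 -0.08 0 0 0; 0 0 -0.012 -0.18 0 0 0; 0 -0.01 0.06 -0.19 0 0 0; 0 -0.03 0.16 -0.19 0 0 0"

```text
time: 14.38
tool_pos: [0.556, 0.1337, 0.1707]
tool_rot: [-0.0, 0.998, 0.064, 0.002]
contact_force: [-0.0, -1.5, -0.5]
gripper_width: -0.003
grasp_force: 0.0
```

>>> jog_arm --motion "0 -0.01 0.1 0 0 0 0; 0 -0.02 0.2 0 0 0 0; 0 -0.03 0.3 0 0 0 0; 0 -0.036 0.305 0 0 0 0; 0 -0.036 0.305 0 0 0 0"

```text
time: 15.0
tool_pos: [0.5562, -0.0198, 0.1688]
tool_rot: [-0.0, 0.998, 0.062, -0.0]
contact_force: [-0.3, 0.4, -0.0]
gripper_width: 0.0
grasp_force: 0.0
```

```bash
python3 -c "
from h import *
M=np.stack([X,U],1)
for c in('top','side'):
  f=pic(c,'b'+c+'.png');P=cloud(f)@np.stack([X,U,[0,0,1]],1)
  q=P[(P[...,0]>.53)&(P[...,0]<.57)&(P[...,1]>-.03)&(P[...,1]<.07)&(P[...,2]>.044)&(P[...,2]<.052)]
  print(c,'work',len(q),np.percentile(q,[2,50,98],0).round(4).tolist() if len(q) else '')
  for lo,hi,n in((.083,.094,'saddle'),(.1,.115,'knob')):
    q=P[(P[...,0]>.56)&(P[...,0]<.61)&(P[...,1]>.06)&(P[...,1]<.16)&(P[...,2]>lo)&(P[...,2]<hi)]
    if len(q): print(c,n,len(q),np.percentile(q,[2,50,98],0).round(4).tolist())
  for n in('work_centre','work_free_end','work_stop_end','stop_back','stop_face'):
    for r in place_of(c,n)[:1]: print(c,n,(np.array(r['at'])@M).round(4),r['p'])
go([.5557,-.0193,.033])
im=cv2.imread('pics/bside.png')[110:310,180:380];cv2.imwrite('pics/s2c.png',cv2.resize(im,None,fx=3,fy=3))
"
```

```text
top work 686 [[0.5306, -0.0281, 0.0454], [0.5494, 0.0161, 0.0492], [0.5695, 0.0605, 0.0517]]
top saddle 235 [[0.561, 0.0955, 0.0851], [0.5778, 0.1099, 0.09], [0.603, 0.1245, 0.0933]]
top knob 38 [[0.5765, 0.1038, 0.1007], [0.5825, 0.1096, 0.1034], [0.5893, 0.1155, 0.1073]]
top work_centre [0.5497 0.0037] 0.7
top work_free_end [ 0.544  -0.0602] 0.6
top work_stop_end [0.5453 0.0596] 0.92
top stop_back [0.5798 0.1315] 0.79
top stop_face [0.5513 0.0959] 0.69
side work 644 [[0.5307, -0.0285, 0.0461], [0.5496, 0.0121, 0.048], [0.5695, 0.0575, 0.0499]]
side saddle 92 [[0.586, 0.0926, 0.0834], [0.5949, 0.0999, 0.0887], [0.6044, 0.1195, 0.0932]]
side knob 8 [[0.5858, 0.101, 0.1001], [0.5867, 0.1059, 0.1013], [0.5885, 0.1117, 0.1034]]
side work_centre [0.5519 0.0056] 0.71
side work_free_end [ 0.5503 -0.0552] 0.72
side work_stop_end [0.551  0.0644] 0.93
side stop_back [0.5841 0.1256] 0.81
side stop_face [0.5505 0.0989] 0.77
15.6 [ 0.5564 -0.02    0.1688] [0.3 0.8 0.9] frac [-0.0011 -0.0016  0.2716] turn [0. 0. 0.]
```

View pics/s2c.png

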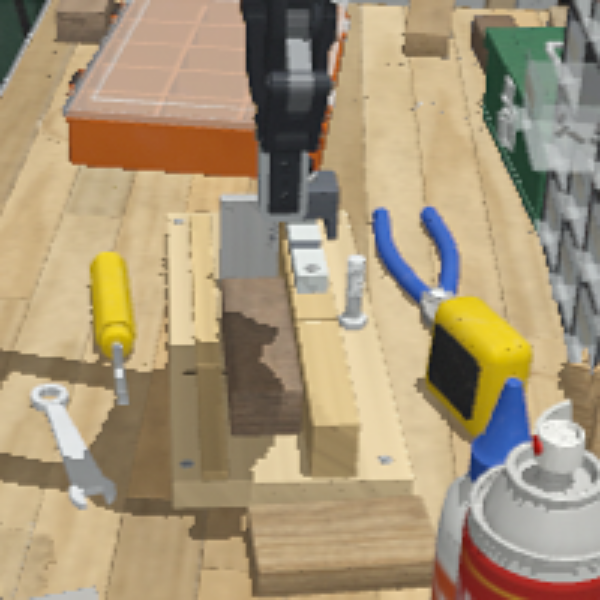

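The picture shows the stop seated, with one notch hidden under it, and the block about 35 mm short of it. The fingertips hover above and to the right of the block's free end. Knob height dropped about 3 mm, as it should. Descending.

>>> jog_arm --motion "0 0 0 0.07 0 0 0; 0 0 0 0.14 0 0 0; 0 0 0 0.21 0 0 0; 0 0 0 0.265 0 0 0; 0 0 0 0.27 0 0 0"

```text
time: 16.23
tool_pos: [0.5543, -0.0198, 0.0313]
tool_rot: [-0.001, 0.998, 0.063, -0.003]
contact_force: [-0.6, -0.2, 0.1]
gripper_width: 0.001
grasp_force: 0.0
```

>>> jog_arm --motion "0 0 -0.006 0 0 0 0; 0 0 -0.012 0 0 0 0; 0 0 -0.018 0 0 0 0; 0 0 -0.024 0 0 0 0; 0 0 -0.03 0 0 0 0"

```text
time: 16.85
tool_pos: [0.5545, -0.005, 0.034]
tool_rot: [0.0, 0.998, 0.063, 0.0]
contact_force: [0.4, 0.5, -0.0]
gripper_width: -0.001
grasp_force: 0.0
```

>>> jog_arm --motion "0 0 -0.006 0 0 0 0; 0 0 -0.012 0 0 0 0; 0 0 -0.018 0 0 0 0; 0 0 -0.024 0 0 0 0; 0 0 -0.03 0 0 0 0"

```text
time: 17.48
tool_pos: [0.5526, 0.0098, 0.0338]
tool_rot: [0.0, 0.998, 0.063, -0.0]
contact_force: [-0.1, -1.5, 0.4]
gripper_width: 0.001
grasp_force: 0.3
```

>>> jog_arm --motion "0 0 -0.006 0 0 0 0; 0 0 -0.012 0 0 0 0; 0 0 -0.018 0 0 0 0; 0 0 -0.024 0 0 0 0; 0 0 -0.03 0 0 0 0"

```text
time: 18.1
tool_pos: [0.5507, 0.0247, 0.0338]
tool_rot: [-0.0, 0.998, 0.063, -0.0]
contact_force: [-0.2, -0.4, 1.6]
gripper_width: 0.003
grasp_force: 0.3
```

>>> jog_arm --motion "0 0 -0.002 0 0 0 0; 0 0 -0.004 0 0 0 0; 0 0 -0.006 0 0 0 0; 0 0 -0.008 0 0 0 0; 0 0 -0.009 0 0 0 0"

```text
time: 18.73
tool_pos: [0.5502, 0.029, 0.0338]
tool_rot: [0.0, 0.998, 0.063, 0.0]
contact_force: [0.8, -0.7, -0.1]
gripper_width: -0.001
grasp_force: 0.3
```

>>> jog_arm --motion "0 0 -0.001 0 0 0 0; 0 0 -0.002 0 0 0 0; 0 0 -0.003 0 0 0 0; 0 0 -0.004 0 0 0 0; 0 0 -0.004 0 0 0 0"

```text
time: 19.35
tool_pos: [0.5499, 0.031, 0.0338]
tool_rot: [-0.0, 0.998, 0.063, 0.0]
contact_force: [-0.9, -0.1, 0.6]
gripper_width: 0.004
grasp_force: 0.1
```

>>> jog_arm --motion "0 0 -0.0005 0 0 0 0; 0 0 -0.001 0 0 0 0; 0 0 -0.0015 0 0 0 0; 0 0 -0.002 0 0 0 0; 0 0 -0.002 0 0 0 0"

```text
time: 19.98
tool_pos: [0.5498, 0.0314, 0.0339]
tool_rot: [0.001, 0.998, 0.063, 0.0]
contact_force: [0.1, -4.7, -0.2]
gripper_width: -0.005
grasp_force: 2.4
```

>>> jog_arm --motion "0 0 0 0 0 0 0; 0 0 0 0 0 0 0; 0 0 0 0 0 0 0; 0 0 0 0 0 0 0; 0 0 0 0 0 0 0"

```text
time: 20.6
tool_pos: [0.5498, 0.0315, 0.0338]
tool_rot: [0.0, 0.998, 0.063, -0.0]
contact_force: [0.5, -4.1, 0.1]
gripper_width: -0.0
grasp_force: 2.6
```

>>> jog_arm --motion "0 0 0.002 0 0 0 0; 0 0 0.006 0 0 0 0; 0 0 0.02 0 0 0 0; 0 0 0.04 0 0 0 0; 0 0 0.05 0 0 0 0"

```text
time: 21.22
tool_pos: [0.5531, 0.0065, 0.0339]
tool_rot: [-0.0, 0.998, 0.062, 0.0]
contact_force: [0.3, 0.4, -0.4]
gripper_width: -0.001
grasp_force: 0.0
```

>>> jog_arm --motion "0 0 0 -0.06 0 0 0; 0 0 0 -0.16 0 0 0; 0 -0.05 0.05 -0.26 0 0 0; 0 -0.1 0.15 -0.3 0 0 0; 0 -0.15 0.25 -0.3 0 0 0"

```text
time: 21.85
tool_pos: [0.495, -0.1281, 0.1872]
tool_rot: [0.001, 0.998, 0.063, 0.003]
contact_force: [1.0, -0.3, -0.2]
gripper_width: 0.0
grasp_force: 0.0
```

```bash
python3 -c "
from h import *
M=np.stack([X,U],1)
for c in('top','side'):
  f=pic(c,'c'+c+'.png');P=cloud(f)@np.stack([X,U,[0,0,1]],1)
  for x0,x1,y0,y1,lo,hi,n in((.53,.57,-.05,.12,.044,.052,'work'),(.56,.61,.06,.16,.083,.094,'saddle'),(.56,.61,.06,.16,.1,.115,'knob')):
    q=P[(P[...,0]>x0)&(P[...,0]<x1)&(P[...,1]>y0)&(P[...,1]<y1)&(P[...,2]>lo)&(P[...,2]<hi)]
    if len(q): print(c,n,len(q),np.percentile(q,[2,50,98],0).round(4).tolist())
  for n in('work_centre','work_stop_end','stop_back','stop_face','middle_notch'):
    for r in place_of(c,n)[:1]: print(c,n,(np.array(r['at'])@M).round(4),r['p'])
im=cv2.imread('pics/cside.png')[110:310,180:380];cv2.imwrite('pics/s3c.png',cv2.resize(im,None,fx=3,fy=3))
print(state()['contact_force'],state()['tool_pos'])
"
```

```text
top work 885 [[0.5305, -0.0232, 0.0461], [0.5488, 0.0333, 0.0492], [0.5691, 0.0929, 0.0516]]
top saddle 240 [[0.5608, 0.0955, 0.085], [0.5781, 0.1098, 0.0902], [0.6034, 0.1244, 0.0933]]
top knob 37 [[0.5766, 0.1038, 0.101], [0.5824, 0.1094, 0.1039], [0.5895, 0.1155, 0.1073]]
top work_centre [0.5502 0.0386] 0.87
top work_stop_end [0.5478 0.0926] 0.81
top stop_back [0.584 0.13 ] 0.76
top stop_face [0.5501 0.0953] 0.67
top middle_notch [0.5759 0.1123] 0.8
side work 877 [[0.5308, -0.0256, 0.0453], [0.5493, 0.0281, 0.048], [0.5692, 0.0964, 0.0505]]
side saddle 209 [[0.5613, 0.0939, 0.0838], [0.581, 0.1013, 0.0886], [0.6028, 0.1195, 0.0934]]
side knob 27 [[0.5757, 0.1005, 0.1001], [0.5819, 0.1063, 0.1026], [0.5883, 0.1117, 0.1042]]
side work_centre [0.55   0.0347] 0.65
side work_stop_end [0.5473 0.0945] 0.86
side stop_back [0.5831 0.1253] 0.62
side stop_face [0.5513 0.1001] 0.75
side middle_notch [0.5815 0.1087] 0.76
[ 0.30383484  0.18572532 -0.14675418] [ 0.49430987 -0.12544907  0.18360256]
```

View pics/s3c.png

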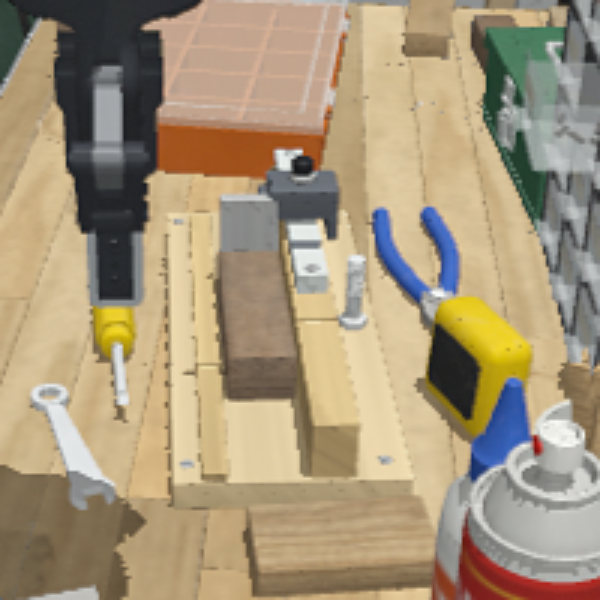

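The block butts against the plate (about (250,250) in the crop). The stop hasn't moved in its notch, and the bystander pieces look undisturbed. Handing in.

```bash
python3 -c "
from plant import *
print(job_done())"
```

```text
the job is handed in; nothing more can be done
None
```

I handed the job in at about 22 s: the length stop is in its middle notch and the workpiece butts against it, pushed with about 5 N; the final picture shows the tools and pieces where they were, but the hand-in returned no verdict.

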